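# Pack the filter press and hold it closed

## Robot

A 7-joint arm with a two-finger parallel gripper is mounted at the origin on the work surface. World frame = base frame: x ahead of the robot, y to its left, z up, the work surface at z = 0. Lengths are in m, angles in degrees, forces in N, time in s.
With the tool pointing down it reaches from about 0.425 to 0.875 m from the base axis. Payload 4.7 kg.
Tool frame: the origin (TCP) lies at the very end of the fingers, on their centre line; the grasp point (between the pads) lies 19 mm behind it; z points along the fingers, y is the line along which they close (so a half turn about z gives the same grasp; the last joint's range is limited). The gripper opens to 87 mm and grips with 3 to 60 N. Pads are 19 mm wide; open, the fingers measure 117 mm over their backs; the gripper's body (75 mm by 190 mm) begins 51 mm behind the grasp point.
Start: joints at [67.557, 18.392, -4.016, 83.108, 1.295, 78.541, -3.26], TCP at [0.257, -0.597, 0.223] pointing down, gripper open.
Joint ranges: [-163.93, 163.93], [-17.29, 119.83], [-79.2, 71.16], [3.27, 140.29], [-89.18, 269.18], [5.43, 117.66], [-154.24, 154.24]. Speed limits (degrees/s): [147.25, 147.25, 180, 180, 180, 180, 180].

## Interface

Orientations are given as [roll, pitch, yaw] about the fixed x, y, z axes, in that order (R = Rz(yaw) Ry(pitch) Rx(roll)).
In Python, from cell import telemetry, cams, env gives the robot as it stands.
- The arm moves only by the tool arm_command, never from a script. Its argument "series" is text: rows parted by semicolons, each of 5 numbers parted by spaces: the shift along the tool's x, y, z in mm, then the turn about the tool's z in rad, then the closure in counts, from 0 (fully open) to 255 (shut). A call has 1 to 20 rows; each row shifts and turns the commanded pose from where the row before left it, along the tool's axes as they then stand; what a row does not reach is not made up. A row lasts 1/12 s, in which the tool goes at most 41.7 mm and 7.16 degrees, less where a joint would pass 70% of its speed; a pose out of reach is approached as far as the arm can. A call is refused whole if a number of a shift passes 41.7 or a number of a turn 0.125, either way. A call with a gripper value outside its range is refused whole. The fingers move at their own pace and stop on an object; "squeeze" is the grip in N (left out, the last holds). Time passes only in rows, so rows that do not move let the fingers close. It gives the time, the measured TCP pose, the force, the opening and the grip force at its end, in the units of the state.
- telemetry.get_obs(): the state, without advancing time (a new reading comes with each control period).
- cams.read_camera(name): name is "scene" or "top"; returns the picture (480x640x3 uint8, blue, green, red); there is no depth.
- cams.calibration(name): a dict with "K" (3x3 intrinsics, pixels), "origin" and "rotation" of the camera in the world. Camera axes: x right, y down, z forward; pixel columns grow to the right and rows downward; lengths in m; the calibration is good to about 2 mm. A picture is of the moment at which its call begins. calibration takes no time and is no camera call.
- env.sign_off(): hands the job in; it is judged then, once.
The state is a dict: "time_s": time; "qpos": joint angles; "joint_velocities": joint speeds; "effort": joint torques, N m; "tool_pos": TCP position; "tool_rot": TCP orientation; "force": force on the tool from outside, world axes, zero at the start; "wrist_torque": the same for the moment, N m; "grip_width": finger opening in m; "grasp_force": force on a finger pad.
Only numpy, scipy, OpenCV 4.12 (cv2) and the standard library are available. Lean on these libraries where they do the work, as an engineer would, in place of code of your own. Each camera call takes 0.05 s, during which the arm holds its last target. There are 200 camera calls.

## Task

One white filter plate already stands in the bench filter press, by its end block: stand spare plates beside it one at a time, upright and square across on the bed between it and the red sprung pad (one or two are needed), until pushing the blue handle closes the gap. Then push the handle until the plates are pressed tight against the end block with the pad's springs about half squeezed, never quite flat, and finish still holding the handle there (it springs back if let go). Leave the bottles, glassware, stopper and spoon where they are.

Things in the scene. Friction and masses are not known exactly. Their poses are not given: they have to be found in the camera images.
- press: Bench filter press, fixed: white bed 150 mm (x) by 300 mm (y), bed top 15 mm above the bench; white crossbars 65 mm high at both ends. Origin: bench level, mid-bed, straight under the front face of the relaxed, drawn-back red pad. y is the packing direction, from pad to end block. Two 12 mm steel guide rods along y at x = +-46 mm, 45 mm above the bench, leave 80 mm between them.
- endblock: Dark steel end block on the rods (78 mm wide, 24 mm thick, top 66 mm above the bench, two black screws beside it up to 74 mm). Fixed during the job, but set each time 68 to 104 mm from the drawn-back pad. Origin: bench level, under the middle of its pressing face, which looks along press -y; axes as the press.
- handle (a point): Centre of the top of the blue upright handle on the press head: 24 mm square post (sides along press x and y), 62 to 121.5 mm above the bench, 75 mm behind (press -y) the front face of the relaxed pad. It moves with the head; pushed along press +y it drives the pad towards the end block.
- head (a joint): Travel of the head in m along press +y: 0 drawn back, 0.046 at its hard stop. A light return spring (2 N at 0, 4 N at the far end) draws it back whenever it is let go.
- pad (a joint): Squeeze of the red sprung pad (70 mm wide, 12 mm thick, from 17 to 65 mm above the bench) into the head, in m: 0 relaxed, 0.020 flat, about 1 N per mm. The pad's front face lies at press y = head - pad.
- plate0: White filter plate (one of four alike), standing upright on its lower edge: body 70 mm wide (its x), 24 mm thick (its y), 50 mm tall, with a grip tab on top in the middle, 30 mm wide (x), 10 mm thick (y), from 50 to 91 mm above its origin. About 110 g. Origin: middle of the underside, z up. Front and back are alike. Already in the press at the start, on the bed close to the end block.
- plate1: White filter plate (one of four alike), standing upright on its lower edge: body 70 mm wide (its x), 24 mm thick (its y), 50 mm tall, with a grip tab on top in the middle, 30 mm wide (x), 10 mm thick (y), from 50 to 91 mm above its origin. About 110 g. Origin: middle of the underside, z up. Front and back are alike. Starts as a spare on the bench.
- plate2: White filter plate (one of four alike), standing upright on its lower edge: body 70 mm wide (its x), 24 mm thick (its y), 50 mm tall, with a grip tab on top in the middle, 30 mm wide (x), 10 mm thick (y), from 50 to 91 mm above its origin. About 110 g. Origin: middle of the underside, z up. Front and back are alike. Starts as a spare on the bench.
- plate3: White filter plate (one of four alike), standing upright on its lower edge: body 70 mm wide (its x), 24 mm thick (its y), 50 mm tall, with a grip tab on top in the middle, 30 mm wide (x), 10 mm thick (y), from 50 to 91 mm above its origin. About 110 g. Origin: middle of the underside, z up. Front and back are alike. Starts as a spare on the bench.
- amber: Bystander, to be left alone: amber glass bottle with black cap, 80 mm across, 170 mm tall. Origin: centre of its underside.
- whitejar: Bystander, to be left alone: white jar with blue lid, 68 mm across, 90 mm tall. Origin: centre of its underside.
- beaker: Bystander, to be left alone: glass beaker, 72 mm across, 90 mm tall. Origin: centre of its underside.
- flask: Bystander, to be left alone: green glass conical flask, 76 mm across, 114 mm tall. Origin: centre of its underside.
- stopper: Bystander, to be left alone: orange rubber stopper, 34 mm across, 26 mm tall. Origin: centre of its underside.
- spatula: Bystander, to be left alone: steel lab spoon lying flat, 160 mm long. Origin: centre of its underside.
Mind the look-alikes: they are no part of the job. Leave any brown look-alike of the plate1 alone. What is shaped like the plate3 but brown or green is not meant.

How it is judged:
By the outcome, as a careful person would: the job done as asked, in the order asked, and still so for the second after the job is handed in, while the arm keeps its last pose, push and grip.
It also fails if it takes over 72 s, if anything falls off the work surface, if the arm or the gripper's body presses on something with over 40 N, if the wrist force passes 120 N, or if a joint passes its speed limit or range.

## Working session

There is one attempt and no reset: what is moved stays moved. The work goes in short steps, Python scripts to look and compute and a tool call to move; the robot and the scene stay as the last step left them, time stands still between calls to the robot, and variables do not carry over. Pictures are saved under pics/ and viewed, at most 11 in all, crops included, and the job is handed in when it is done.

Besides the shell and the picture viewer there is one more tool, called after "Emit:" as a command line: name --argument value ..., lists and objects as JSON in quotes. arm_command: Moves the arm, as the interface text tells. Its arguments: {"type":"object","properties":{"series":{"type":"string"},"squeeze":{"type":"number"}},"required":["series"]}

```bash
mkdir -p pics; python3 - <<'E'
from cell import telemetry,cams
import cv2
o=telemetry.get_obs()
print({k:o[k] for k in('time_s','tool_pos','tool_rot','grip_width')})
for n in('scene','top'):
    cv2.imwrite(f'pics/{n}0.png',cams.read_camera(n)); print(n,cams.calibration(n))
E
```

```text
{'time_s': 0.0, 'tool_pos': array([ 0.25629627, -0.59673722,  0.22146524]), 'tool_rot': array([-1.79891374e+02,  7.52476705e-03,  2.32503909e+01]), 'grip_width': 0.08665160837336063}
scene {'K': array([[492.78957915,   0.        , 323.69855419],
       [  0.        , 492.78957915, 242.6713306 ],
       [  0.        ,   0.        ,   1.        ]]), 'origin': array([1.20337201, 0.27562871, 1.00087754]), 'rotation': array([-141.59050152,   -0.66121798,  113.38385647])}
top {'K': array([[480.68559596,   0.        , 318.27009436],
       [  0.        , 480.68559596, 245.27519644],
       [  0.        ,   0.        ,   1.        ]]), 'origin': array([0.29764741, 0.00320246, 1.4519798 ]), 'rotation': array([-169.90936644,    0.95312027,  -90.92496266])}
```

View pics/top0.png

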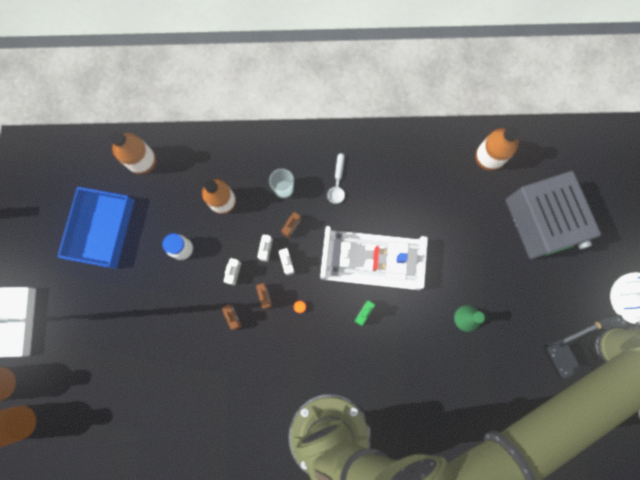

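View pics/scene0.png

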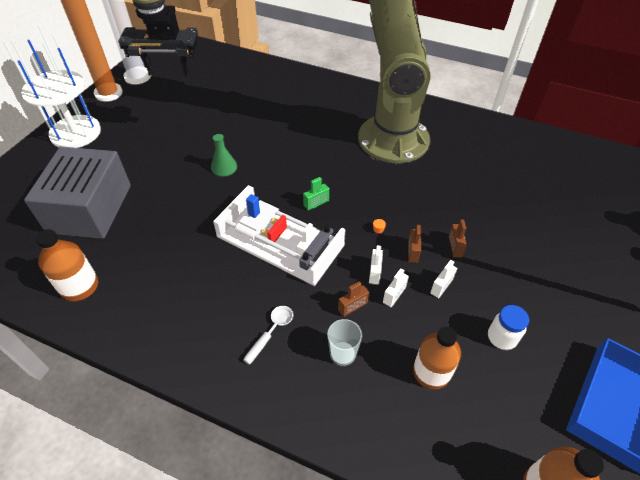

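The top view shows the press at about (375,260): pad at (377,258), handle at (402,258), end block at (355,255). The white spares are at (264,247), (286,262) and (232,271). The scene view shows the same layout, with decoys in brown and green.

```bash
cat > h.py <<'E'
import numpy as np, cv2
from scipy.spatial.transform import Rotation as R
from cell import telemetry,cams
def ray(n,uv):
    c=cams.calibration(n); M=R.from_euler('xyz',c['rotation'],degrees=True).as_matrix()
    d=M@np.linalg.inv(c['K'])@np.array([uv[0],uv[1],1.0]); return np.array(c['origin']),d
def cast(n,uv,z):
    o,d=ray(n,uv); return (o+d*(z-o[2])/d[2])[:2]
def proj(n,p):
    c=cams.calibration(n); M=R.from_euler('xyz',c['rotation'],degrees=True).as_matrix()
    q=c['K']@(M.T@(np.array(p)-c['origin'])); return q[:2]/q[2]
def blobs(m,amin=15):
    k,l,s,c=cv2.connectedComponentsWithStats(m.astype(np.uint8))
    return [(c[i],s[i],l==i) for i in range(1,k) if s[i][4]>=amin]
E
python3 - <<'E'
from h import *
for n in('top','scene'):
    im=cv2.imread(f'pics/{n}0.png').astype(int);b,g,r=im[...,0],im[...,1],im[...,2]
    for nm,m in(('white',(im.min(2)>110)&(im.max(2)-im.min(2)<40)),('red',(r>130)&(g<60)&(b<60)),('blue',(b>120)&(r<70)&(g<110))):
        for c,s,mk in blobs(m):
            if not(200<c[0]<480 and 180<c[1]<310): continue
            rc=cv2.minAreaRect(cv2.findNonZero(mk.astype(np.uint8)))
            print(n,nm,c.round(1),s,[np.round(x,1) for x in rc])
t=cv2.imread('pics/top0.png');s=cv2.imread('pics/scene0.png')
A=cv2.resize(t[215:305,215:435],None,fx=3.6,fy=3.3,interpolation=cv2.INTER_CUBIC)
B=cv2.resize(s[180:310,210:470],None,fx=3.0,fy=2.2,interpolation=cv2.INTER_CUBIC)
A=cv2.resize(A,(780,297));B=cv2.resize(B,(780,300))
cv2.imwrite('pics/c0.png',np.vstack([A,B]))
E
```

```text
top white [336.9 182.2] [327 153  18  51 482] [array([335.5, 178. ]), array([50., 17.]), np.float64(90.0)]
top white [282.1 182.5] [269 169  25  29 538] [array([281., 183.]), array([28., 24.]), np.float64(90.0)]
top white [224.7 204.8] [208 191  27  22 203] [array([223.4, 204.1]), array([15. , 27.5]), np.float64(57.5)]
top white [373.4 259.4] [ 319  225  109   66 5202] [array([373.8, 257.8]), array([105.9,  55.8]), np.float64(5.9)]
top white [264.1 247.3] [257 234  15  28 310] [array([264.1, 247.2]), array([12. , 27.5]), np.float64(11.3)]
top white [285.7 261.2] [278 248  16  27 285] [array([285.7, 261.2]), array([26.9, 10.9]), np.float64(74.1)]
top white [231.2 271.1] [223 258  18  27 344] [array([231.1, 270.9]), array([13.7, 26.9]), np.float64(14.7)]
scene white [275.7 237.8] [ 213  185  133  101 5227] [array([279.1, 231.8]), array([127.7,  64.4]), np.float64(26.8)]
scene white [375.8 265. ] [369 245  14  39 395] [array([376.1, 264.1]), array([11.1, 38.5]), np.float64(6.1)]
scene white [443.8 279.1] [431 260  27  38 484] [array([444.3, 278.6]), array([14.1, 39. ]), np.float64(36.0)]
scene white [395.5 287.7] [383 268  26  39 519] [array([396. , 287.5]), array([15.7, 38.6]), np.float64(32.7)]
scene red [277.1 229.7] [268 216  18  26 216] [array([277.9, 228.6]), array([10.9, 26. ]), np.float64(39.8)]
scene blue [252.7 205.9] [247 195  13  23 213] [array([252.8, 206. ]), array([22.2, 11.7]), np.float64(85.9)]
```

View pics/c0.png

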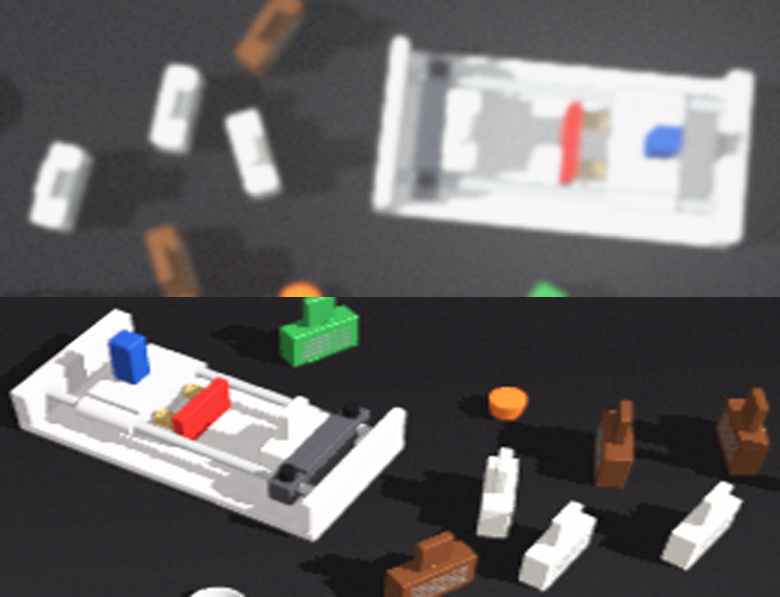

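The zoom shows plate0 beside the dark end block (crop A about (460,130)), and the red pad (570,143) with a wide gap to the block, about 95 mm. That means two spares. Next come the finer measurements.

```bash
python3 - <<'E'
from h import *
for n,z in(('top',.045),('scene',.045)):
    im=cv2.imread(f'pics/{n}0.png').astype(int)
    m=(im.min(2)>110)&(im.max(2)-im.min(2)<40)
    for c,s,mk in blobs(m):
        if not(220<c[0]<460 and 235<c[1]<300) or s[4]>1000: continue
        x,y,w,h=cv2.fitLine(cv2.findNonZero(mk.astype(np.uint8)),cv2.DIST_L2,0,.01,.01).ravel()[[2,3,0,1]]
        a=cast(n,(x-10*w,y-10*h),z);b=cast(n,(x+10*w,y+10*h),z);d=b-a
        print(n,'plate',c.round(1),cast(n,c,z).round(4),'axis deg',np.degrees(np.arctan2(d[1],d[0])).round(1))
    b,g,r=im[...,0],im[...,1],im[...,2]
    for nm,mm,zz in(('red',(r>1.5*g)&(r>1.5*b)&(r>90),.065),('blue',(b>1.4*r)&(b>90),.115),('dark',(im.max(2)<125)&(im.max(2)-im.min(2)<30),.066)):
        for c,s,mk in blobs(mm,12):
            lo,hi=((325,232),(428,288)) if n=='top' else ((215,185),(345,280))
            if not(lo[0]<c[0]<hi[0] and lo[1]<c[1]<hi[1]) or s[4]>900: continue
            rc=cv2.boxPoints(cv2.minAreaRect(cv2.findNonZero(mk.astype(np.uint8))))
            print(n,nm,c.round(1),s[4],cast(n,c,zz).round(4),rc.round(0).astype(int).tolist())
t=cv2.imread('pics/top0.png');s=cv2.imread('pics/scene0.png')
A=cv2.resize(t[222:294,318:432],(798,288*7//4),interpolation=cv2.INTER_CUBIC)
cv2.imwrite('pics/c1.png',A)
cv2.imwrite('pics/c2.png',cv2.resize(s[182:282,212:346],(804-4,597),interpolation=cv2.INTER_CUBIC))
E
```

```text
top plate [264.1 247.3] [0.5453 0.184 ] axis deg -9.6
top plate [285.7 261.2] [0.5025 0.1197] axis deg -164.5
top plate [231.2 271.1] [0.476  0.2811] axis deg -13.3
top red [375.6 257.4] 110 [ 0.5057 -0.1442] [[371, 269], [374, 246], [380, 246], [377, 269]]
top blue [401.6 257.5] 85 [ 0.4966 -0.2114] [[397, 253], [406, 253], [406, 262], [397, 262]]
top dark [335.  268.8] 29 [ 0.4744 -0.0251] [[333, 266], [337, 266], [337, 272], [333, 272]]
scene plate [375.8 265. ] [0.5153 0.1261] axis deg -165.7
scene plate [443.8 279.1] [0.4891 0.286 ] axis deg 170.4
scene plate [395.5 287.7] [0.5581 0.1897] axis deg 174.6
scene red [277.  228.6] 308 [ 0.5239 -0.1323] [[264, 235], [282, 213], [292, 221], [273, 243]]
scene blue [252.7 205.3] 258 [ 0.5181 -0.198 ] [[245, 195], [258, 193], [260, 217], [248, 218]]
```

View pics/c1.png

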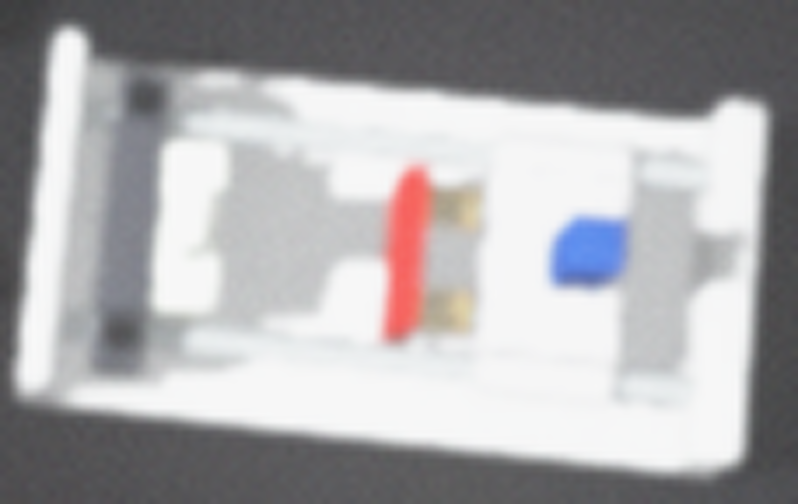

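View pics/c2.png

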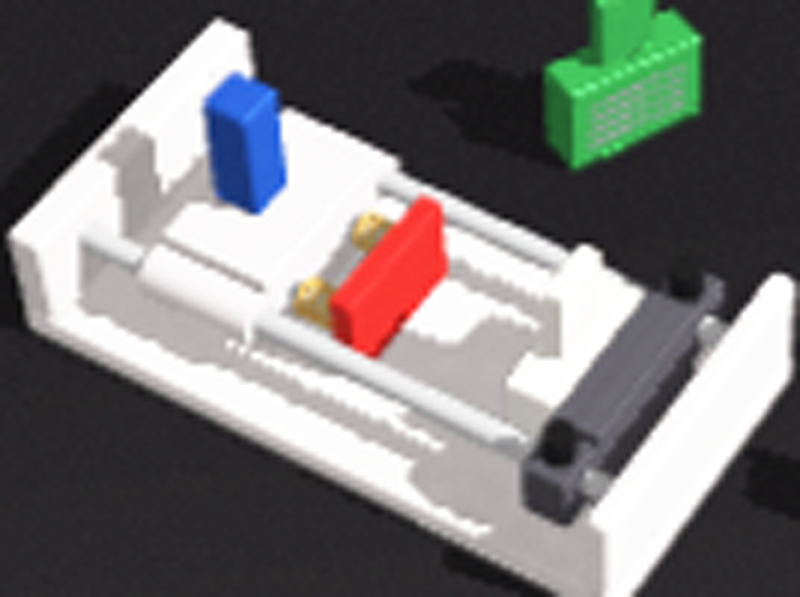

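The zooms show the end-block screws (top px (338.9,235.3) and (335.4,269.1)), the pad back-top edge (379.4,247)-(376.3,270.6), and the end-block face edge (341.6,236.3)-(338.3,274.9). The handle top centre is at (403.3,257.3).

```bash
python3 - <<'E'
from h import *
def T(p):return (p[0]/7+318,p[1]/7+222)
def S(p):return (p[0]/5.97+212,p[1]/5.97+182)
P=[('top','screw+',T((146,93)),.074),('top','screw-',T((122,330)),.074),('scene','screwfar',S((684,278)),.074),('scene','screwnear',S((557,430)),.074),
('top','padback+',T((430,175)),.065),('top','padback-',T((408,340)),.065),('scene','padfront-',S((443,212)),.065),('scene','padfront+',S((372,312)),.065),
('top','blk+',T((165,100)),.066),('top','blk-',T((142,370)),.066),
('top','tab+',T((222,190)),.091+.015),('top','handle',T((597,247)),.1215),('scene','handle',S((242,93)),.1215),
('top','bar1a',T((70,30)),.065),('top','bar1b',T((35,392)),.065),('top','bar2a',T((745,100)),.065),('top','bar2b',T((722,470)),.065),
('scene','tab0 top',S((580,250)),.106)]
for n,k,uv,z in P: print(n,k,cast(n,uv,z).round(4))
# triangulate plates & things by two rays
def tri(a,b):
    o1,d1=ray('top',a);o2,d2=ray('scene',b)
    s=np.linalg.lstsq(np.c_[d1,-d2],o2-o1,rcond=None)[0];p,q=o1+s[0]*d1,o2+s[1]*d2
    return ((p+q)/2).round(4),(p-q).round(4)
print('A',tri((264.1,247.3),(395.5,287.7)));print('B',tri((285.7,261.2),(375.8,265.)));print('C',tri((231.2,271.1),(443.8,279.1)))
print('handle',tri(T((597,247)),S((242,93))));print('s+',tri(T((146,93)),S((557,430))));print('s-',tri(T((122,330)),S((684,278))))
E
```

```text
top screw+ [ 0.5717 -0.0384]
top screw- [ 0.4724 -0.0262]
scene screwfar [ 0.4811 -0.0173]
scene screwnear [ 0.5735 -0.0323]
top padback+ [ 0.5363 -0.1564]
top padback- [ 0.4672 -0.1446]
scene padfront- [ 0.4819 -0.1276]
scene padfront+ [ 0.5429 -0.1302]
top blk+ [ 0.5702 -0.0466]
top blk- [ 0.4566 -0.0343]
top tab+ [ 0.5247 -0.0673]
top handle [ 0.4962 -0.2152]
scene handle [ 0.5006 -0.2072]
top bar1a [ 0.6012 -0.0073]
top bar1b [0.4484 0.0101]
top bar2a [ 0.5657 -0.2892]
top bar2b [ 0.4112 -0.2713]
scene tab0 top [ 0.5095 -0.051 ]
A (array([0.5478, 0.187 , 0.0294]), array([ 0.0006, -0.0022, -0.0002]))
B (array([0.5044, 0.1223, 0.0292]), array([ 0.0007, -0.0025, -0.0001]))
C (array([0.4777, 0.2851, 0.0291]), array([ 0.0004, -0.0019, -0.0003]))
handle (array([ 0.496 , -0.2136,  0.1151]), array([ 0.0021, -0.0052,  0.0012]))
s+ (array([ 0.5716, -0.0361,  0.0702]), array([ 0.0017, -0.0049,  0.0005]))
s- (array([ 0.4729, -0.0237,  0.0625]), array([ 0.0018, -0.0054,  0.0003]))
```

Emit:
arm_command --series "25.6 -28.1 0 0 108;25.6 -28.1 0 0 108;25.6 -28.1 0 0 108;25.6 -28.1 0 0 108;25.6 -28.1 0 0 108;25.6 -28.1 0 0 108;25.6 -28.1 0 0 108;25.6 -28.1 0 0 108;25.6 -28.1 0 0 108;25.6 -28.1 0 0 108;25.6 -28.1 0 0 108;25.6 -28.1 0 0 108;25.6 -28.1 0 0 108;25.6 -28.1 0 0 108;25.6 -28.1 0 0 108;25.6 -28.1 0 0 108;25.6 -28.1 0 0 108;25.6 -28.1 0 0 108;25.6 -28.1 0 0 108;25.6 -28.1 0 0 108" --squeeze 20

```text
time_s: 1.77
tool_pos: [0.5052, 0.1228, 0.2225]
tool_rot: [180.0, -0.0, 23.2]
force: [0.1, 0.1, -0.6]
grip_width: 0.0503
grasp_force: 0.0
```

Emit:
arm_command --series "0 0 0 -0.119 108;0 0 0 -0.119 108;0 0 0 -0.119 108;0 0 0 -0.119 108;0 0 0 -0.119 108;0 0 0 -0.119 108;0 0 0 -0.119 108;0 0 0 -0.119 108;0 0 0 -0.119 108;0 0 0 -0.119 108;0 0 0 -0.119 108;0 0 0 -0.119 108;0 0 0 0 108;0 0 0 0 108"

```text
time_s: 2.93
tool_pos: [0.5049, 0.1211, 0.2222]
tool_rot: [-180.0, -0.0, 104.9]
force: [0.3, 0.0, -0.7]
grip_width: 0.0503
grasp_force: 0.0
```

Emit:
arm_command --series "0 0 30 0 108;0 0 30 0 108;0 0 30 0 108;0 0 25 0 108;0 0 20 0 108;0 0 15 0 108;0 0 10 0 108;0 0 5 0 108;0 0 0 0 108;0 0 0 0 255;0 0 0 0 255;0 0 0 0 255;0 0 0 0 255;0 0 0 0 255" --squeeze 20

```text
time_s: 4.1
tool_pos: [0.5055, 0.1212, 0.0582]
tool_rot: [180.0, 0.0, 105.1]
force: [-1.5, 0.2, 2.8]
grip_width: 0.0299
grasp_force: 20.0
```

Emit:
arm_command --series "0 0 -10 0 255;0 0 -15 0 255;0 0 -20 0 255;0 0 -25 0 255;0 0 -25 0 255;0 0 -20 0 255;0 0 -10 0 255;0 0 0 0 255"

```text
time_s: 4.77
tool_pos: [0.5066, 0.1217, 0.1851]
tool_rot: [179.7, 0.1, 105.1]
force: [-0.1, 0.2, -1.1]
grip_width: 0.0299
grasp_force: 20.0
```

Emit:
arm_command --series "0 0 0 0.096 255;0 0 0 0.096 255;0 0 0 0.096 255;0 0 0 0.096 255;-10 1 0 0 255;-20 3 0 0 255;-25 4 0 0 255;-30 5 0 0 255;-30 5 0 0 255;-30 5 0 0 255;-25 4 0 0 255;-20 3 0 0 255;-10 1 0 0 255;0 0 0 0 255;0 0 0 0 255;0 0 0 0 255"

```text
time_s: 6.1
tool_pos: [0.5116, -0.0791, 0.1823]
tool_rot: [-180.0, -0.1, 83.2]
force: [-0.7, 1.0, -1.6]
grip_width: 0.0299
grasp_force: 20.0
```

```bash
cat > look.py <<'E'
import sys
from h import *
k=sys.argv[1]
t=cams.read_camera('top');s=cams.read_camera('scene')
cv2.imwrite(f'pics/t{k}.png',t);cv2.imwrite(f'pics/s{k}.png',s)
A=cv2.resize(t[222:294,318:432],(475,300),interpolation=cv2.INTER_CUBIC)
B=cv2.resize(s[162:282,212:346],(670,600),interpolation=cv2.INTER_CUBIC)
o=telemetry.get_obs();print(o['tool_pos'],o['tool_rot'],o['time_s'])
cv2.imwrite(f'pics/v{k}.png',B);cv2.imwrite(f'pics/u{k}.png',A)
E
python3 look.py 1
```

```text
[ 0.51178345 -0.07910066  0.18249537] [-1.79994439e+02 -1.62758878e-02  8.32656586e+01] 6.2
```

View pics/v1.png

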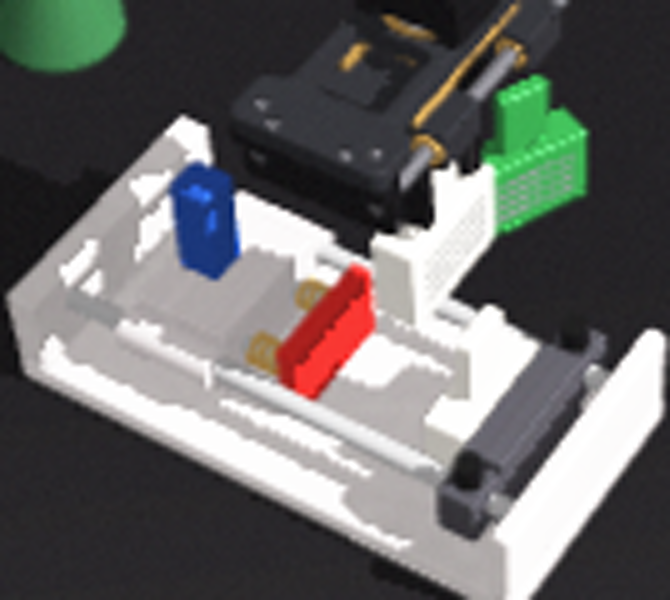

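The held plate hangs straight over the bed, between the pad (v1 about (325,335)) and plate0 (about (480,370)). Now I compare it with the rods and plate0 in the same view.

```bash
python3 - <<'E'
from h import *
S=lambda p:(p[0]/5.97+212,p[1]/5.97+182)
V=lambda p:(p[0]/5+212,p[1]/5+162)
a=np.radians(-6.8);ex=np.array([np.cos(a),np.sin(a)]);ey=np.array([-ex[1],ex[0]])
tcp=np.array([.5118,-.0791])
def pr(k,w): d=w-tcp;print(k,w.round(4),'press-axes rel tcp mm',(1e3*d@ex).round(1),(1e3*d@ey).round(1))
c=lambda uv,z:cast('scene',uv,z)
for k,p in(('rod+a',(275,330)),('rod+b',(500,438)),('rod-a',(400,190)),('rod-b',(540,250))): pr(k,c(S(p),.045))
for k,p,z in(('pad + top',S((372,312)),.065),('pad - top',S((443,212)),.065),
 ('p0 +x-y top',V((428,405)),.065),('p0 +x-y bot?',V((428,435)),.045),('held +x-y top',V((373,238)),.1745),('held +x+y top',V((412,262)),.1745),('held +x+y bot',V((418,325)),.1245),('held -x+y top',V((493,172)),.1745)): pr(k,c(p,z))
T=lambda p:(p[0]/7+318,p[1]/7+222)
for k,p,z in(('rod+a',(200,122),.045),('rod+b',(330,140),.045),('rod-a',(200,340),.045),('rod-b',(370,360),.045),('p0 -y +',(228,150),.065),('p0 -y -',(218,308),.065)): pr('top '+k,cast('top',T(p),z))
E
```

```text
rod+a [ 0.5539 -0.1714] press-axes rel tcp mm 52.7 -86.7
rod+b [ 0.5668 -0.0614] press-axes rel tcp mm 52.5 24.1
rod-a [ 0.4627 -0.1589] press-axes rel tcp mm -39.3 -85.0
rod-b [ 0.4691 -0.0889] press-axes rel tcp mm -41.2 -14.8
pad + top [ 0.5429 -0.1302] press-axes rel tcp mm 36.9 -47.1
pad - top [ 0.4819 -0.1276] press-axes rel tcp mm -23.9 -51.7
p0 +x-y top [ 0.5445 -0.0663] press-axes rel tcp mm 31.0 16.5
p0 +x-y bot? [ 0.5474 -0.0656] press-axes rel tcp mm 33.7 17.6
held +x-y top [ 0.5446 -0.0901] press-axes rel tcp mm 33.9 -7.0
held +x+y top [ 0.5506 -0.0678] press-axes rel tcp mm 37.2 15.8
held +x+y bot [ 0.5453 -0.0691] press-axes rel tcp mm 32.1 13.9
held -x+y top [ 0.4852 -0.0575] press-axes rel tcp mm -29.0 18.3
top rod+a [ 0.5645 -0.062 ] press-axes rel tcp mm 50.3 23.2
top rod+b [ 0.5556 -0.1169] press-axes rel tcp mm 48.0 -32.3
top rod-a [ 0.4712 -0.0595] press-axes rel tcp mm -42.6 14.7
top rod-b [ 0.4615 -0.1305] press-axes rel tcp mm -43.9 -57.0
top p0 -y + [ 0.5485 -0.0724] press-axes rel tcp mm 35.7 11.0
top p0 -y - [ 0.482  -0.0664] press-axes rel tcp mm -31.1 9.1
```

Emit:
arm_command --series "-4 4 0 0 255;0 0 10 0 255;0 0 20 0 255;0 0 20 0 255;0 0 15 0 255;0 0 10 0 255;0 0 8 0 255;0 0 0 0 255;0 0 0 0 255"

```text
time_s: 6.95
tool_pos: [0.5154, -0.0853, 0.0995]
tool_rot: [-180.0, -0.0, 83.1]
force: [0.5, -0.1, -0.2]
grip_width: 0.0299
grasp_force: 20.0
```

Emit:
arm_command --series "0 0 4 0 255;0 0 4 0 255;0 0 2 0 255;0 0 0 0 255"

```text
time_s: 7.28
tool_pos: [0.5151, -0.0856, 0.0893]
tool_rot: [-180.0, 0.0, 83.1]
force: [0.4, 0.4, -1.3]
grip_width: 0.0303
grasp_force: 20.0
```

Emit:
arm_command --series "0 0 4 0 255;0 0 4 0 255;0 0 3 0 255;0 0 2 0 255;0 0 1 0 255;0 0 0 0 255;0 0 0 0 255"

```text
time_s: 7.87
tool_pos: [0.5153, -0.0855, 0.0755]
tool_rot: [-180.0, -0.0, 83.1]
force: [0.1, -0.2, -0.6]
grip_width: 0.0298
grasp_force: 20.0
```

```bash
python3 look.py 2
```

```text
[ 0.51541451 -0.08551148  0.07570594] [1.79981142e+02 8.51765686e-03 8.30721147e+01] 7.9667
```

View pics/v2.png

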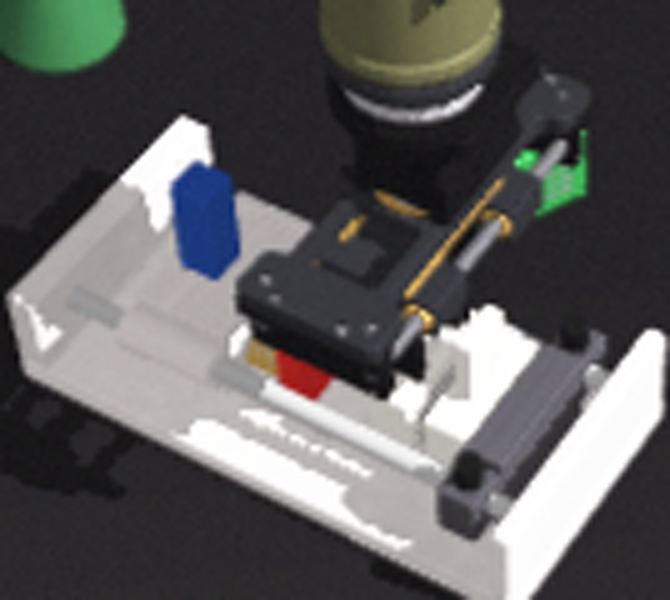

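The plate sits between the rods next to plate0, seen at about (430,390). Now I lower the last bit and release.

Emit:
arm_command --series "0 0 1 0 255;0 0 1 0 255;0 0 0 0 255"

```text
time_s: 8.22
tool_pos: [0.5151, -0.0855, 0.0734]
tool_rot: [-180.0, 0.0, 83.1]
force: [-0.5, -0.7, -1.1]
grip_width: 0.0295
grasp_force: 20.0
```

Emit:
arm_command --series "0 0 0 0 170;0 0 0 0 130;0 0 0 0 120;0 0 0 0 120"

```text
time_s: 8.55
tool_pos: [0.5155, -0.0856, 0.0738]
tool_rot: [180.0, 0.0, 83.1]
force: [0.6, 0.6, -0.0]
grip_width: 0.0416
grasp_force: 0.0
```

Emit:
arm_command --series "0 0 -5 0 120;0 0 -15 0 120;0 0 -25 0 120;0 0 -30 0 120;0 0 -30 0 120;0 0 -15 0 120;20 0 0 0 108;35 0 0 0 108;35 0 0 0 108;35 0 0 0 108;35 0 0 0 108;35 0 0 0 108;35 0 0 0 108;25 0 0 0 108;0 0 0 0 108;0 0 0 0 108"

```text
time_s: 9.88
tool_pos: [0.5456, 0.1697, 0.1939]
tool_rot: [-180.0, -0.0, 83.3]
force: [0.1, -0.4, -0.9]
grip_width: 0.0498
grasp_force: 0.0
```

```bash
python3 look.py 3
```

```text
[0.54623036 0.16629457 0.19349952] [1.79998990e+02 6.82864668e-02 8.30009917e+01] 9.9833
```

View pics/v3.png

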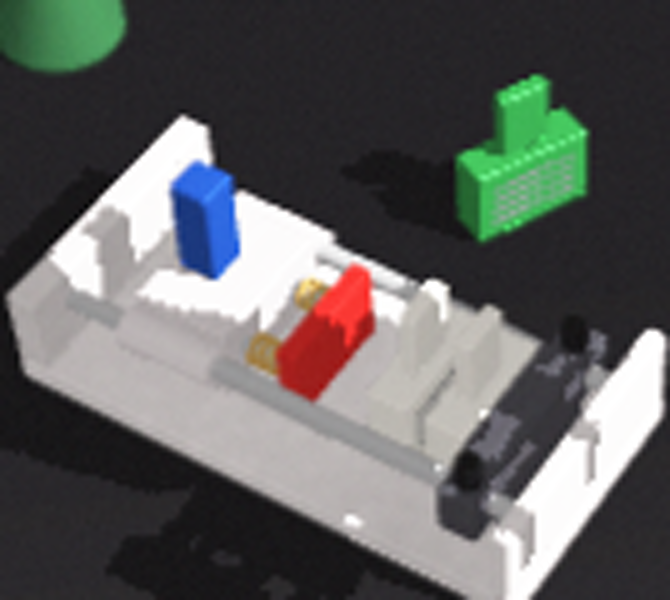

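Plate 1 stands square beside plate0, with a few mm between them. The next spare is A.

Emit:
arm_command --series "10 -1 0 0.035 108;11 0 0 0 108;0 0 30 0 108;0 0 30 0 108;0 0 25 0 108;0 0 20 0 108;0 0 15 0 108;0 0 10 0 108;0 0 5 0 108;0 0 0 0 108;0 0 0 0 255;0 0 0 0 255;0 0 0 0 255;0 0 0 0 255;0 0 0 0 255"

```text
time_s: 11.23
tool_pos: [0.5484, 0.1887, 0.0593]
tool_rot: [179.9, -0.0, 81.1]
force: [-1.0, 0.2, 2.4]
grip_width: 0.0295
grasp_force: 20.0
```

Emit:
arm_command --series "0 0 -10 0 255;0 0 -15 0 255;0 0 -20 0 255;0 0 -25 0 255;0 0 -25 0 255;0 0 -20 0 255;0 0 -10 0 255;0 0 0 -0.035 255;0 0 0 0 255"

```text
time_s: 11.98
tool_pos: [0.5481, 0.1886, 0.1843]
tool_rot: [179.9, 0.0, 83.1]
force: [-0.3, -0.6, -1.0]
grip_width: 0.0299
grasp_force: 20.0
```

Emit:
arm_command --series "-12 0 0 0 255;-25 0 0 0 255;-30 0 0 0 255;-35 0 0 0 255;-35 0 0 0 255;-35 0 0 0 255;-35 0 0 0 255;-35 0 0 0 255;-30 0 0 0 255;-20 0 0 0 255;-12 0 0 0 255;0 0 30 0 255;0 0 20 0 255;0 0 0 0 255;0 0 0 0 255;0 0 0 0 255"

```text
time_s: 13.32
tool_pos: [0.512, -0.1124, 0.1344]
tool_rot: [179.9, -0.0, 83.1]
force: [0.2, 0.3, -0.5]
grip_width: 0.0298
grasp_force: 20.0
```

```bash
python3 look.py 4
```

```text
[ 0.51242365 -0.1127911   0.13499825] [1.79865686e+02 2.28249003e-02 8.31191118e+01] 13.4167
```

View pics/v4.png

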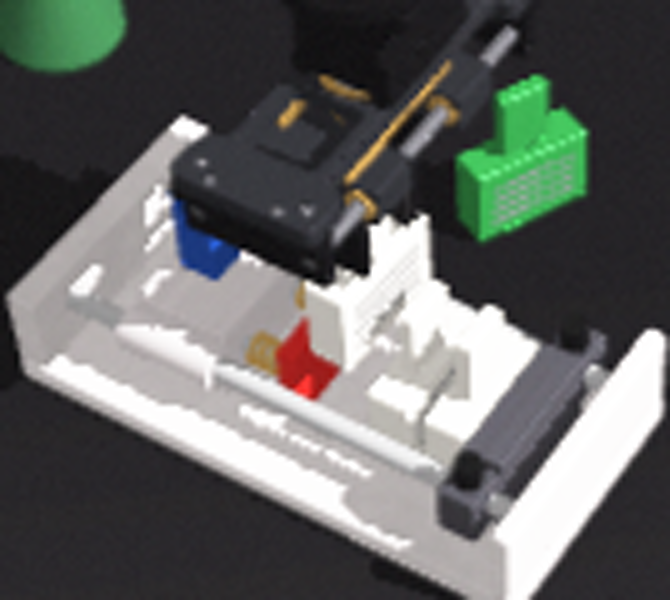

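The held plate's corners are at (306,290), (342,305) and (345,370). Plate 1's near top corner is at about (372,383).

```bash
python3 - <<'E'
from h import *
V=lambda p:(p[0]/5+212,p[1]/5+162)
a=np.radians(-6.9);ex=np.array([np.cos(a),np.sin(a)]);ey=np.array([-ex[1],ex[0]])
tcp=np.array([.5124,-.1128])
for k,p,z in(('h +x-y t',(306,290),.1257),('h +x+y t',(342,305),.1257),('h +x+y b',(345,370),.0757),('h -x+y t',(433,222),.1257),('p1 +x-y t',(372,383),.065),('pad+ t',(313,352),.065),('pad - t',(372,278),.065)):
    d=cast('scene',V(p),z)-tcp;print(k,(1e3*d@ex).round(1),(1e3*d@ey).round(1))
E
```

```text
h +x-y t 37.0 -8.7
h +x+y t 36.1 10.9
h +x+y b 35.6 8.8
h -x+y t -30.3 19.4
p1 +x-y t 28.7 19.3
pad+ t 27.1 -16.3
pad - t -28.5 -17.8
```

Emit:
arm_command --series "0 0 10 0 255;0 0 12 0 255;0 0 10 0 255;0 0 6 0 255;0 0 4 0 255;0 0 3 0 255;0 0 0 0 255;0 0 0 0 255"

```text
time_s: 14.08
tool_pos: [0.5114, -0.1132, 0.0886]
tool_rot: [180.0, -0.0, 83.1]
force: [0.4, -0.2, -0.9]
grip_width: 0.0296
grasp_force: 20.0
```

Emit:
arm_command --series "0 0 4 0 255;0 0 4 0 255;0 0 3 0 255;0 0 2 0 255;0 0 1 0 255;0 0 1 0 255;0 0 0 0 255"

```text
time_s: 14.67
tool_pos: [0.5112, -0.1132, 0.0743]
tool_rot: [-180.0, 0.0, 83.1]
force: [-2.8, 0.1, 6.1]
grip_width: 0.0302
grasp_force: 20.0
```

Emit:
arm_command --series "0 0 0 0 170;0 0 0 0 130;0 0 0 0 120;0 0 0 0 120;0 0 -5 0 120;0 0 -15 0 120;0 0 -25 0 120;0 0 -30 0 120;0 0 -30 0 120;0 0 -15 0 120;-30 0 0 0 90;-35 0 0 0 90;-35 0 0 0 90;0 0 0 0 90"

```text
time_s: 15.83
tool_pos: [0.497, -0.2216, 0.1936]
tool_rot: [-180.0, 0.2, 82.5]
force: [-0.4, -1.1, -0.4]
grip_width: 0.0555
grasp_force: 0.0
```

Emit:
arm_command --series "0 0 0 0.121 90;0 0 0 0.121 90;0 0 0 0.121 90;0 0 0 0.121 90;0 0 0 0.121 90;0 0 0 0.121 90;0 0 0 0.121 90;0 0 0 0.121 90;0 0 0 0.121 90;0 0 0 0.121 90;0 0 0 0.121 90;0 0 0 0.121 90;0 0 0 0.119 90;0 0 0 0 90;0 0 0 0 90"

```text
time_s: 17.08
tool_pos: [0.4993, -0.2123, 0.1937]
tool_rot: [180.0, -0.0, -6.7]
force: [0.6, -0.4, 0.1]
grip_width: 0.0564
grasp_force: 0.0
```

```bash
python3 look.py 5
```

```text
[ 0.49924903 -0.21235309  0.19365551] [ 1.79996379e+02 -6.02729618e-03 -6.77922050e+00] 17.1833
```

View pics/v5.png

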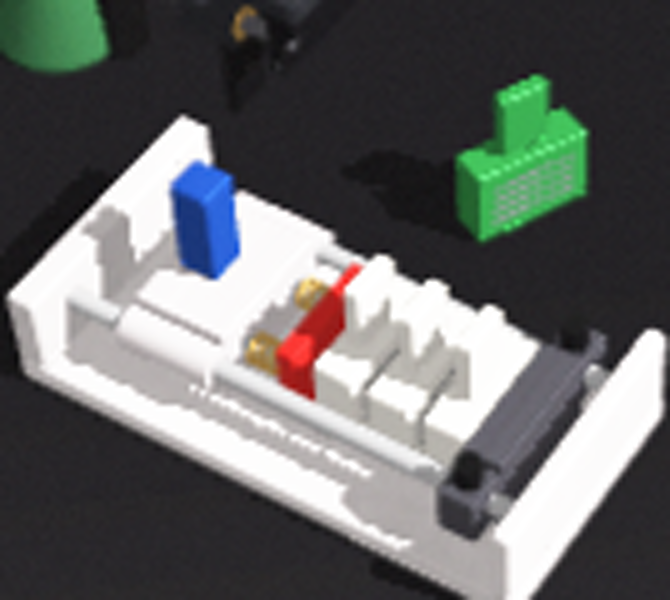

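All three plates stand upright and square between the pad and the end block. Next, grip the blue handle along the packing direction.

Emit:
arm_command --series "0 0 20 0 90;0 0 25 0 90;0 0 25 0 90;0 0 20 0 90;0 0 10 0 90;0 0 7 0 90;0 0 0 0 90;0 0 0 0 90"

```text
time_s: 17.85
tool_pos: [0.4998, -0.2127, 0.0873]
tool_rot: [180.0, -0.1, -6.9]
force: [-0.1, -0.2, 0.5]
grip_width: 0.0563
grasp_force: 0.0
```

Emit:
arm_command --series "0 0 0 0 255;0 0 0 0 255;0 0 0 0 255;0 0 0 0 255;0 0 0 0 255;0 0 0 0 255" --squeeze 35

```text
time_s: 18.35
tool_pos: [0.4992, -0.2131, 0.0868]
tool_rot: [179.9, -0.0, -6.9]
force: [-0.6, -2.8, 0.7]
grip_width: 0.0246
grasp_force: 1.2
```

Emit:
arm_command --series "0 0 0 0 255;0 -2 0 0 255;0 -2 0 0 255;0 -2 0 0 255;0 -2 0 0 255;0 -2 0 0 255;0 -1 0 0 255;0 -1 0 0 255;0 0 0 0 255;0 0 0 0 255;0 0 0 0 255"

```text
time_s: 19.27
tool_pos: [0.5008, -0.2006, 0.0868]
tool_rot: [180.0, -0.0, -6.9]
force: [-0.7, -3.1, 3.9]
grip_width: 0.0242
grasp_force: 35.0
```

Emit:
arm_command --series "0 -1 0 0 255;0 -1 0 0 255;0 -1 0 0 255;0 -1 0 0 255;0 0 0 0 255;0 0 0 0 255"

```text
time_s: 19.77
tool_pos: [0.5014, -0.1967, 0.0869]
tool_rot: [180.0, -0.0, -6.9]
force: [-0.9, -2.7, 6.3]
grip_width: 0.0235
grasp_force: 35.0
```

Emit:
arm_command --series "0 -1 0 0 255;0 -1 0 0 255;0 -1 0 0 255;0 -1 0 0 255;0 0 0 0 255;0 0 0 0 255"

```text
time_s: 20.27
tool_pos: [0.5018, -0.1929, 0.0868]
tool_rot: [180.0, -0.0, -7.0]
force: [-0.9, -4.8, 5.2]
grip_width: 0.0235
grasp_force: 35.0
```

Emit:
arm_command --series "0 -1 0 0 255;0 -1 0 0 255;0 0 0 0 255;0 0 0 0 255;0 0 0 0 255"

```text
time_s: 20.68
tool_pos: [0.5021, -0.191, 0.0868]
tool_rot: [180.0, -0.0, -7.0]
force: [-0.2, -3.6, 4.8]
grip_width: 0.0239
grasp_force: 35.0
```

Emit:
arm_command --series "0 -1 0 0 255;0 -1 0 0 255;0 0 0 0 255;0 0 0 0 255;0 0 0 0 255"

```text
time_s: 21.1
tool_pos: [0.5023, -0.189, 0.0868]
tool_rot: [180.0, -0.0, -7.0]
force: [-0.6, -3.6, 4.4]
grip_width: 0.0238
grasp_force: 35.0
```

Emit:
arm_command --series "0 -1 0 0 255;0 -1 0 0 255;0 0 0 0 255;0 0 0 0 255;0 0 0 0 255"

```text
time_s: 21.52
tool_pos: [0.5025, -0.1873, 0.0868]
tool_rot: [180.0, -0.0, -7.0]
force: [-0.5, -4.8, 4.7]
grip_width: 0.024
grasp_force: 35.0
```

Emit:
arm_command --series "0 -1 0 0 255;0 -1 0 0 255;0 0 0 0 255;0 0 0 0 255;0 0 0 0 255"

```text
time_s: 21.93
tool_pos: [0.5028, -0.1856, 0.0868]
tool_rot: [179.9, -0.0, -7.0]
force: [-0.7, -5.8, 5.9]
grip_width: 0.0239
grasp_force: 35.0
```

Emit:
arm_command --series "0 -1 0 0 255;0 -1 0 0 255;0 0 0 0 255;0 0 0 0 255;0 0 0 0 255"

```text
time_s: 22.35
tool_pos: [0.5029, -0.1843, 0.0868]
tool_rot: [179.9, -0.0, -7.0]
force: [-0.2, -6.6, 5.0]
grip_width: 0.0237
grasp_force: 35.0
```

Emit:
arm_command --series "0 -1 0 0 255;0 -1 0 0 255;0 0 0 0 255;0 0 0 0 255;0 0 0 0 255"

```text
time_s: 22.77
tool_pos: [0.5031, -0.183, 0.0868]
tool_rot: [179.8, -0.1, -7.0]
force: [-0.6, -8.5, 4.0]
grip_width: 0.0237
grasp_force: 35.0
```

Emit:
arm_command --series "0 -1 0 0 255;0 -1 0 0 255;0 -1 0 0 255;0 -1 0 0 255;0 0 0 0 255;0 0 0 0 255;0 0 0 0 255"

```text
time_s: 23.35
tool_pos: [0.5034, -0.1804, 0.0868]
tool_rot: [179.8, -0.1, -7.1]
force: [-0.0, -10.3, 3.0]
grip_width: 0.0235
grasp_force: 35.0
```

Emit:
arm_command --series "0 -1 0 0 255;0 -1 0 0 255;0 0 0 0 255;0 0 0 0 255;0 0 0 0 255"

```text
time_s: 23.77
tool_pos: [0.5036, -0.1791, 0.0868]
tool_rot: [179.7, -0.1, -7.1]
force: [-0.9, -12.1, 2.7]
grip_width: 0.0239
grasp_force: 35.0
```

Emit:
arm_command --series "0 -1 0 0 255;0 -1 0 0 255;0 0 0 0 255;0 0 0 0 255;0 0 0 0 255"

```text
time_s: 24.18
tool_pos: [0.5037, -0.1778, 0.0868]
tool_rot: [179.7, -0.1, -7.1]
force: [0.0, -12.9, 2.1]
grip_width: 0.0238
grasp_force: 35.1
```

```bash
python3 look.py 6; python3 -c "
from cell import telemetry as t;o=t.get_obs();print(o['force'],o['tool_pos'],o['grasp_force'])"
```

```text
[ 0.50374699 -0.17780582  0.08683522] [ 1.79674938e+02 -8.78767055e-02 -7.11253436e+00] 24.2833
[ -0.68867967 -13.90275307   2.80946801] [ 0.50374699 -0.17780582  0.08683522] 35.07103718002327
```

View pics/v6.png

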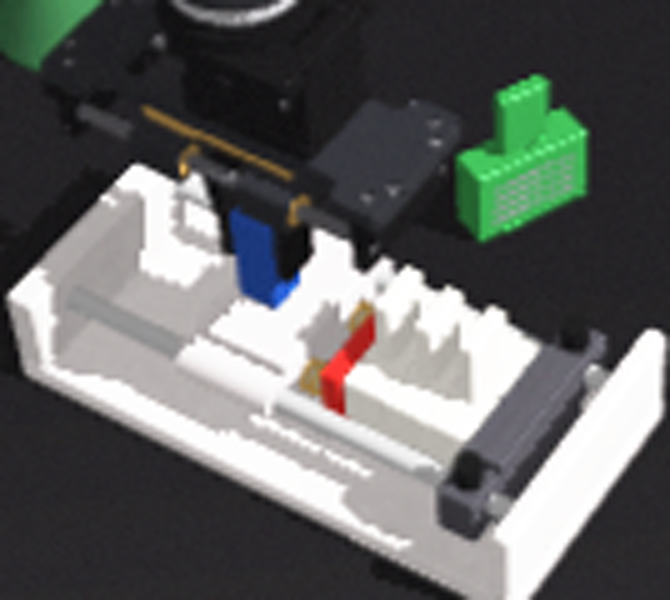

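The three plates are tight against the end block, and the springs are visibly part-squeezed at about (312,378), at 10–11 mm of 20. The grip on the handle holds, so I hand it in.

```bash
python3 -c "
from cell import env;print(env.sign_off())"
```

```text
the job is handed in; nothing more can be done
None
```

I stood two spare plates beside the first and pushed the handle until the stack was tight against the end block, with the pad squeezed an estimated 10–11 mm of its 20 mm; I handed it in at 24 s, still gripping the handle (no verdict came back).

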